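Clamp the oil tube down on the pump base

TASK

Lay the long steel tube in the two saddles of the blue-grey pump base, with one hex nut out beyond each saddle, then press both hinged straps down over it until each one snaps under its spring catch and stays shut. Leave the short tube and the other parts on the bench where they are, and let go of everything.

Things in the scene. Friction and masses are not known exactly. Their poses are not given: they have to be found in the camera images.
- base: Blue-grey cast pump base, fixed on the bench: a plate 16 mm thick, x from -60 to +70 mm, y from -130 to +130 mm. Origin on the bench under the point bed; z up. Two grey saddles stand on it at y = +75 and -75 mm. Between them, y = -60 to +60 mm, nothing rises more than 5 mm above the plate: a gripper holding the tube by its middle has room there.
- bed (a point): Point 40 mm above the bench over the base's origin, with the base's axes: the middle of the tube lies here, its axis along this y, when it lies in both saddles.
- saddle_left (a point): Seat of the saddle at y = +75 mm of the base, on the tube's seated axis, 40 mm above the bench, with the base's axes. The saddle is a trough along y, 24 mm long, open at the top, 21 mm wide between its cheeks; its floor is 31 mm and its top 50 mm above the bench, and its mouth flares to 36 mm. On its -x side is the strap's hinge, on its +x side the catch.
- saddle_right (a point): The same for the saddle at y = -75 mm of the base.
- tube: The long tube: straight rigid steel, 18 mm in diameter and 230 mm long, with a hex nut 27 mm across flats and 18 mm long at each end (inner faces of the nuts 97 mm from the middle), about 0.2 to 0.4 kg. Origin at its middle, on its axis; its own y runs along it, either way round is good. It lies on the bench on flats of its nuts, axis 13.5 mm above the bench.
- short_tube: A spare tube, not to be used: the same diameter and nuts but only 130 mm long over all. Origin and axes as for the long tube. The two lie side by side, one nearer the robot; which is nearer varies.
- strap_left (a joint): Angle (rad) of the strap at y = +75 mm of the base: 0 = shut, level over the saddle; 1.5 to 1.85 = standing open, as at the start; stop at 1.95. Hinge line parallel to the base's y at x = -22 mm, 54 mm above the bench; opening lifts the free end and swings it back to -x. The strap is a steel bar 20 mm wide, 5 mm thick, its free end 69 mm from the hinge, easily swung by a push on its back.
- strap_right (a joint): The same for the strap at y = -75 mm of the base.
- strap_left_pad (a point): Ribbed press spot on the back (upper face when shut) of the left strap, 42 mm from its hinge; shut, it is 56.5 mm above the bench at x = +20 mm of the base. The point turns with the strap: x to the free end, z out of that face. Let go before it has latched, the strap springs back up to about 0.4 to 0.9 rad.
- strap_right_pad (a point): The same on the right strap.
- nose_left (a point): Rolled nose of the left strap's spring catch, an upright steel leaf at x = 47 mm of the base; nose 58.5 mm above the bench, its top 3 mm higher. The strap's end meets it from above at about 0.15 rad; a push of 5 to 15 N on the strap's outer half pushes it past the nose at about 0.07 rad, then the catch holds it at 0, on a rigid stop.
- nose_right (a point): The same for the right strap.
- piston: Bystander: steel piston standing on its shoe, 30 mm foot, 75 mm tall, beyond the +x side of the base. Origin under it.
- bearing: Bystander: steel ring lying flat, 52 mm wide, 15 mm tall, off the -x side of the base. Origin under it.
- plug: Bystander: steel hex plug, 24 mm wide, 30 mm tall, beyond the +x side of the base. Origin under it.
- fitting: Bystander: brass hex fitting, 22 mm wide, 26 mm tall, standing at the middle of the bench. Origin under it.
- wrench: Bystander: open wrench 190 mm long lying flat beyond the tubes. Origin under its middle.
- retainer: Bystander: brass ring lying flat, 70 mm wide, 12 mm tall, between the tubes and the base, on the robot's side. Origin under it.
There are look-alikes about, which are no part of the job. What is shaped like the tube but green is not meant.

How it is judged:
By the outcome, as a careful person would: the job done as asked, in the order asked, and still so for the second after the job is handed in, with the robot touching nothing.
It also fails if it takes over 54 s, if anything falls off the work surface, if the arm or the gripper's body presses on something with over 40 N, if the wrist force passes 120 N, or if a joint passes its speed limit or range.

ROBOT

A 7-joint arm with a two-finger parallel gripper is mounted at the origin on the work surface. World frame = base frame: x ahead of the robot, y to its left, z up, the work surface at z = 0. Lengths are in m, angles in rad, forces in N, time in s.
With the tool pointing down it reaches from about 0.4 to 0.875 m from the base axis. Payload 4.4 kg.
Tool frame: the origin (TCP) lies at the very end of the fingers, on their centre line; the grasp point (between the pads) lies 19 mm behind it; z points along the fingers, y is the direction in which the jaws open and shut (so a half turn about z gives the same grasp; the last joint's range is limited). The gripper opens to 85 mm and grips with 20 to 120 N. Pads are 22 mm wide; open, the fingers measure 114 mm over their backs; the gripper's body (76 mm by 85 mm) begins 54 mm behind the grasp point. The pads swing forward as they close: fully open they stand 13 mm farther back than shut.
Start: joints at [-1.214, 0.628, 0.038, 1.517, -0.027, 0.996, -0.02], TCP at [0.267, 0.593, 0.231] pointing down, gripper open.
Joint ranges: [-3.06, 3.06], [-0.37, 2.12], [-1.25, 1.32], [0.18, 2.47], [-1.1, 4.24], [0.23, 1.98], [-2.94, 2.94]. Speed limits (rad/s): [2.57, 2.57, 3.14, 3.14, 3.14, 3.14, 3.14].

INTERFACE

Orientations are given as a 3x3 rotation matrix whose columns are the frame's x, y, z axes.
In Python, from bench import env gives the robot as it stands. The module is installed in compiled form; this text tells all that it offers.
- The arm moves only by the tool play_rows, never from a script. Its argument "plan" is a list of rows, each a list of 7 numbers: the shift along the world's x, y, z scaled (see below), then the turn, a rotation vector about the world's x, y, z scaled (see below), then the closure, from 0 (fully open) to 1 (shut). A call has 1 to 8 rows; each row shifts and turns the commanded pose from where the row before left it; what a row does not reach is not made up. The controller multiplies each number of a shift by 40 mm and each number of a turn by 0.15 rad. A row lasts 1/8 s, in which the tool goes at most 62.5 mm and 10.7 degrees, less where a joint would pass 70% of its speed; a pose out of reach is approached as far as the arm can. A call with a number of a shift or a turn outside -1 to 1 is refused whole. A call with a gripper value outside its range is refused whole. The fingers move at their own pace and stop on an object; "squeeze" is the grip in N (left out, the last holds). Time passes only in rows, so rows that do not move let the fingers close. It gives the time, the measured TCP pose, the force and the opening at its end, in the units of the state.
- env.get_obs(): the state, without advancing time (a new reading comes with each control period).
- env.camera(name): name is "side" or "top"; returns the picture (384x512x3 uint8, red, green, blue); there is no depth.
- env.calibration(name): a dict with "K" (3x3 intrinsics, pixels), "camera_from_world" (4x4, takes a point from world to camera coordinates). Camera axes: x right, y down, z forward; pixel columns grow to the right and rows downward; lengths in m; the calibration is good to about 2 mm. A picture is of the moment at which its call begins. calibration takes no time and is no camera call.
- env.finish_job(): hands the job in, once; it reports no verdict.
Trained networks look in the newest picture that a camera, given by its name, has taken for a name from the list of things; names that differ only in an ending like _2 or _b are one class to them, and where a whole thing is asked for, a point or a joint stands for the part that bears it (a point fixed in the world has none). Each returns a list of dicts, best first, with "confidence" (0 to 1); they miss things now and then, are a little off and sometimes report something else, mostly with a low value. They report only what shows in the picture. A call takes as long as a camera call. They do not tell look-alikes from the thing itself.
- env.boxes_of(camera, query): "uv" ([column, row] in pixels, amid what is visible of it).
- env.landmark_of(camera, query): "uv" ([column, row] in pixels: a listed point, or the origin of a listed thing).
The state is a dict: "clock": time; "joint_pos": joint angles; "dq": joint speeds; "tau": joint torques, N m; "tool_pos": TCP position; "orientation": TCP orientation; "force": force on the tool from outside, world axes, zero at the start; "ft_torque": the same for the moment, N m; "finger_gap": finger opening in m.
Only numpy, scipy, OpenCV 4.12 (cv2) and the standard library are available. Lean on these libraries where they do the work, as an engineer would, in place of code of your own. Each camera call takes 0.05 s, during which the arm holds its last target.

## Working session

There is one attempt and no reset: what is moved stays moved. The work goes in short steps, Python scripts to look and compute and a tool call to move; the robot and the scene stay as the last step left them, time stands still between calls to the robot, and variables do not carry over. Pictures are saved under pics/ and viewed, and the job is handed in when it is done.

Besides the shell and the picture viewer there is one more tool, called after ">>>" in YAML: its name, and indented under it one key for each argument. play_rows: Moves the arm, as the interface text tells. Its arguments: {"type":"object","properties":{"plan":{"type":"array"},"squeeze":{"type":"number"}},"required":["plan"]}

```bash
mkdir -p pics; cat > h.py <<'E'
import numpy as np, cv2
from bench import env
def snap(n,f):
    im=env.camera(n); cv2.imwrite('pics/'+f,cv2.cvtColor(im,cv2.COLOR_RGB2BGR)); return im
def PM(n):
    c=env.calibration(n); return np.array(c['K']),np.array(c['camera_from_world'])
def proj(n,p):
    K,T=PM(n); q=K@(T[:3,:3]@np.array(p,float)+T[:3,3]); return q[:2]/q[2]
def ray(n,uv,z):
    K,T=PM(n); R=T[:3,:3];t=T[:3,3]; c=-R.T@t; d=R.T@np.linalg.inv(K)@np.array([uv[0],uv[1],1.]); return c+d*(z-c[2])/d[2]
E
python3 - <<'E'
from h import *
np.set_printoptions(precision=3,suppress=True)
o=env.get_obs(); print({k:np.round(v,3) for k,v in o.items()})
Z=dict(base=0,bed=.04,saddle_left=.04,saddle_right=.04,tube=.0135,short_tube=.0135,piston=0,bearing=0,retainer=0,fitting=0,plug=0,wrench=0,nose_left=.0585,nose_right=.0585)
for n in('top','side'):
    snap(n,n+'0.png'); K,T=PM(n); print(n,K[0],'cam',-T[:3,:3].T@T[:3,3])
for q in ['saddle_left','saddle_right','tube','short_tube','nose_left','nose_right','retainer','fitting']:
    for r in env.landmark_of('top',q)[:3]: print(q,r['uv'],round(r['confidence'],2),ray('top',r['uv'],Z[q]))
E
```

```text
{'clock': np.float64(0.0), 'joint_pos': array([-1.214,  0.629,  0.038,  1.518, -0.027,  0.996, -0.02 ]), 'dq': array([-0.001, -0.001,  0.   ,  0.   ,  0.001,  0.001, -0.001]), 'tau': array([  0.001, -56.341,   1.227, -19.345,   0.011,   0.011,  -0.   ]), 'tool_pos': array([0.266, 0.592, 0.23 ]), 'orientation': array([[-0.912,  0.41 , -0.001],
       [ 0.41 ,  0.912, -0.002],
       [-0.   , -0.002, -1.   ]]), 'force': array([ 0.057,  0.4  , -0.245]), 'ft_torque': array([0.06 , 0.043, 0.034]), 'finger_gap': np.float64(0.085)}
top [399.787   0.    254.511] cam [ 0.371 -0.082  1.022]
side [455.473   0.    259.356] cam [-0.024 -0.969  0.683]
saddle_left [116.8, 187.2] 0.61 [0.526 0.274 0.04 ]
saddle_right [176.9, 191.9] 0.75 [0.515 0.123 0.04 ]
tube [414.1, 229.2] 0.89 [ 0.431 -0.47   0.014]
tube [317.8, 300.1] 0.8 [ 0.255 -0.227  0.014]
tube [311.5, 169.8] 0.55 [ 0.58  -0.215  0.014]
short_tube [321.7, 223.5] 0.7 [ 0.442 -0.24   0.014]
nose_left [116.4, 165.8] 0.96 [0.576 0.272 0.058]
nose_right [176.5, 174.5] 0.98 [0.556 0.122 0.058]
retainer [242.6, 233.1] 0.76 [ 0.417 -0.04   0.   ]
fitting [260.4, 103.3] 0.46 [ 0.763 -0.083  0.   ]
fitting [152.8, 193.8] 0.41 [0.516 0.194 0.   ]
```

View pics/top0.png

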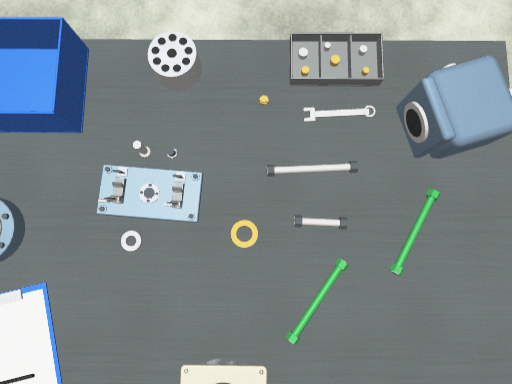

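View pics/side0.png

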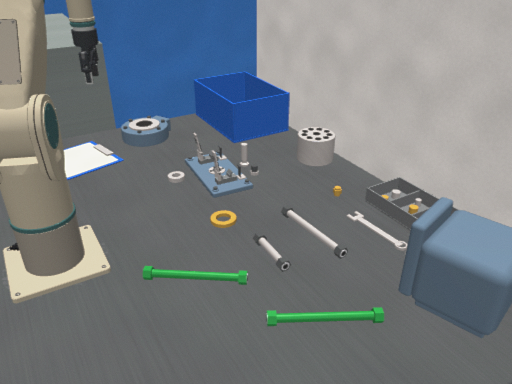

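```bash
python3 - <<'E'
import cv2
im=cv2.imread('pics/top0.png'); cv2.imwrite('pics/c1.png',cv2.resize(im[120:320,250:450],None,fx=3,fy=3,interpolation=2))
cv2.imwrite('pics/c2.png',cv2.resize(im[110:260,60:260],None,fx=4,fy=4,interpolation=2))
E
```

```text
(no output)
```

View pics/c1.png

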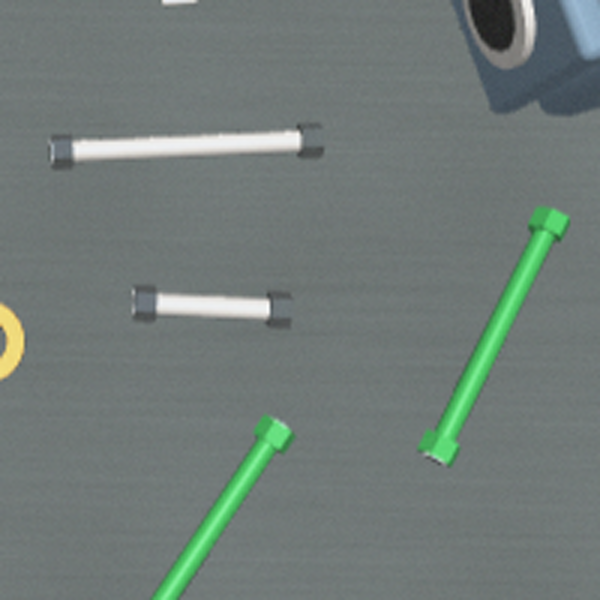

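View pics/c2.png

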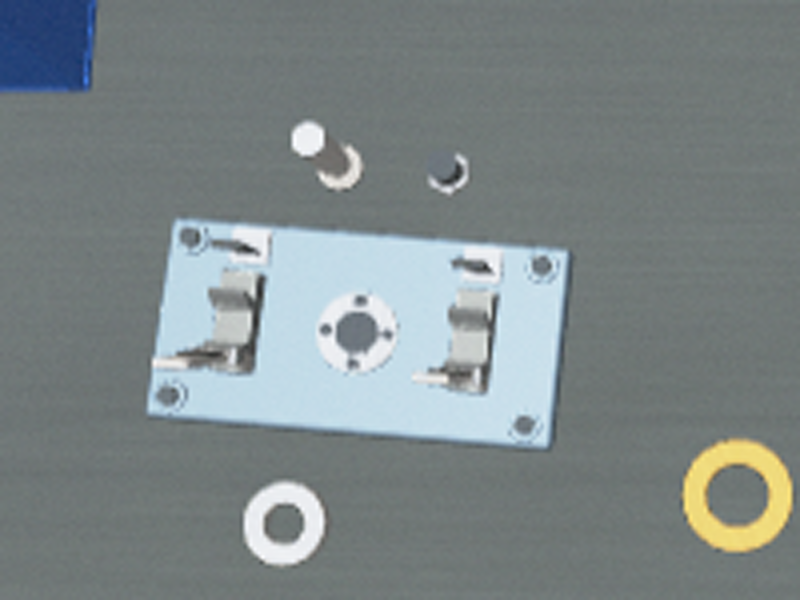

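Candidates for the tube: the long white one at top (312,169), the short white one at (321,222), and green ones at (415,230) and (318,301). By the description it is the long white one at (312,169), with dark nuts at (270,171) and (353,167); the crop confirms this. The base is at about (150,193), with both straps standing open.

```bash
cat > loc.py <<'E'
from h import *
from scipy.optimize import least_squares
np.set_printoptions(precision=4,suppress=True)
E
python3 - <<'E'
from loc import *
# boxes / landmarks both views
obs=[]
L=dict(saddle_left=(0,.075,.04),saddle_right=(0,-.075,.04),nose_left=(.047,.075,.0585),nose_right=(.047,-.075,.0585),bed=(0,0,.04),base=(0,0,0))
for n in('top','side'):
    for q in L:
        for r in env.landmark_of(n,q)[:1]: obs.append((n,r['uv'],L[q],q,r['confidence']))
for (u,v),p in zip([(176,219),(571,249),(549,449),(148,414)],[(.07,.13,.016),(.07,-.13,.016),(-.06,-.13,.016),(-.06,.13,.016)]):
    obs.append(('top',(u/4+60-.4,v/4+110-.4),p,'corner',1))
def w(b,p): c,s=np.cos(b[2]),np.sin(b[2]); return (b[0]+c*p[0]-s*p[1],b[1]+s*p[0]+c*p[1],p[2])
f=lambda b:np.concatenate([proj(o[0],w(b,o[2]))-o[1] for o in obs])
s=least_squares(f,[.52,.2,-.05],loss='soft_l1'); print(s.x)
for o,r in zip(obs,f(s.x).reshape(-1,2)): print(o[0],o[3],round(o[4],2),r)
for q in('top','side'):
    oc=[o for o in obs if o[0]==q]
    g=lambda b:np.concatenate([proj(o[0],w(b,o[2]))-o[1] for o in oc]); print(q,least_squares(g,[.52,.2,-.05],loss='soft_l1').x)
for n in('top','side'):
  for r in env.landmark_of(n,'tube')[:5]: print(n,r['uv'],r['confidence'],ray(n,r['uv'],.0135))
# tube axis from white pixels in top
im=cv2.imread('pics/top0.png').astype(int)
m=(im.min(2)>150); m[:150]=0;m[190:]=0;m[:,:270]=0;m[:,365:]=0
ys,xs=np.nonzero(m); P=np.array([ray('top',(a,b),.02)[:2] for a,b in zip(xs,ys)])
c=P.mean(0);_,_,V=np.linalg.svd(P-c);t=(P-c)@V[0];print(len(xs),c,V[0],t.min(),t.max())
for uv in [(266.3,170.7),(357.8,166.8)]: print(ray('top',uv,.0135))
for q in ['strap_left','strap_right','strap_left_pad','strap_right_pad']:
  print(q,[(r['uv'],round(r['confidence'],2)) for r in env.landmark_of('side',q)[:2]])
E
```

```text
[ 0.5151  0.1992 -0.0815]
top saddle_left 0.61 [-0.153   1.8279]
top saddle_right 0.75 [-0.6586  2.54  ]
top nose_left 0.96 [0.3793 3.318 ]
top nose_right 0.98 [0.5471 0.0176]
top bed 0.92 [1.8897 1.229 ]
top base 0.95 [-0.1244 -0.1812]
side saddle_left 0.91 [-1.3471  2.4082]
side saddle_right 0.96 [-2.5241 -0.4709]
side nose_left 0.82 [ 0.1312 -1.6696]
side nose_right 0.8 [ 0.9537 -0.0274]
side bed 0.81 [0.9579 2.5236]
side base 0.7 [ 2.0156 -3.52  ]
top corner 1 [-0.7823 -2.4492]
top corner 1 [ 0.3516 -1.037 ]
top corner 1 [ 0.0621 -0.604 ]
top corner 1 [-1.4947 -1.2548]
top [ 0.5155  0.1991 -0.081 ]
side [ 0.5137  0.1992 -0.0967]
top [414.1, 229.2] 0.89 [ 0.4305 -0.4702  0.0135]
top [317.8, 300.1] 0.8 [ 0.2554 -0.2272  0.0135]
top [311.5, 169.8] 0.55 [ 0.5799 -0.2154  0.0135]
top [141.3, 154.1] 0.39 [0.6176 0.2252 0.0135]
side [321.8, 315.6] 0.7 [ 0.4251 -0.4661  0.0135]
side [312.3, 232.0] 0.63 [ 0.5815 -0.2238  0.0135]
side [196.9, 275.7] 0.57 [ 0.2601 -0.229   0.0135]
516 [ 0.5835 -0.2153] [-0.0522  0.9986] -0.09789095573790693 0.09668265310425066
[ 0.5765 -0.0994  0.0135]
[ 0.5888 -0.3342  0.0135]Traceback (most recent call last):
  File "<stdin>", line 26, in <module>
ValueError: it knows: base, bearing, bed, fitting, nose_left, nose_right, piston, plug, retainer, saddle_left, saddle_right, short_tube, strap_left_pad, strap_right_pad, tube, wrench
```

```bash
cat > basefit.py <<'E'
from loc import *
im=cv2.imread('pics/top0.png').astype(int); B,G,R=im[...,0],im[...,1],im[...,2]
m=((B-R>18)&(B>150)).astype(np.uint8); m[:155]=0; m[235:]=0; m[:,:85]=0; m[:,215:]=0
c=max(cv2.findContours(m,0,1)[0],key=cv2.contourArea)[:,0,:]
h=cv2.convexHull(c)
P=np.array([ray('top',p,.016)[:2] for p in h[:,0,:]],np.float32)
r=cv2.minAreaRect(P*1000); print(r); 
bx=cv2.boxPoints(r)/1000
# order: center of plate is base (0.005,0)
yaw=-.0815
for y in (-.07,-.0815,-.09):
    c_,s_=np.cos(y),np.sin(y); Q=P@np.array([[c_,-s_],[s_,c_]]); mn,mx=Q.min(0),Q.max(0); ce=(mn+mx)/2; print(y,mx-mn,'origin',np.array([[c_,-s_],[s_,c_]])@(ce-[.005,0]))
E
python3 basefit.py
```

```text
((517.0186767578125, 198.669677734375), (257.41876220703125, 129.22756958007812), 85.86504364013672)
-0.07 [0.1295 0.2573] origin [0.512  0.1991]
-0.0815 [0.1308 0.2581] origin [0.5121 0.1989]
-0.09 [0.1327 0.2589] origin [0.5121 0.1988]
```

>>> play_rows:
  plan:
    - [0.8,-0.9,0,0,0,-1,0]
    - [0.8,-1,0,0,0,-1,0]
    - [0.8,-1,0,0,0,-1,0]
    - [0.8,-1,0,0,0,-1,0]
    - [0.8,-1,0,0,0,-1,0]
    - [0.8,-1,0,0,0,-1,0]
    - [0.8,-1,0,0,0,-1,0]
    - [0.8,-1,0,0,0,-0.3,0]

```text
clock: 2.2
tool_pos: [0.5236, 0.2757, 0.2315]
orientation: [[-0.051, 0.999, 0.0], [0.999, 0.051, 0.0], [0.0, 0.001, -1.0]]
force: [0.2, 0.7, -0.5]
finger_gap: 0.0854
```

>>> play_rows:
  plan:
    - [0.1,-1,0,0,0,0,0]
    - [0.1,-1,0,0,0,0,0]
    - [0.1,-1,0,0,0,0,0]
    - [0.1,-1,0,0,0,0,0]
    - [0.1,-1,0,0,0,0,0]
    - [0.1,-1,0,0,0,0,0]
    - [0.2,-1,0,0,0,0,0]
    - [0.2,-1,0,0,0,0,0]

```text
clock: 3.2
tool_pos: [0.563, -0.0444, 0.2315]
orientation: [[-0.053, 0.999, 0.001], [0.999, 0.053, 0.0], [0.0, 0.001, -1.0]]
force: [0.2, 0.2, 0.1]
finger_gap: 0.0855
```

>>> play_rows:
  plan:
    - [0.15,-1,-0.5,0,0,0,0]
    - [0.1,-1,-0.5,0,0,0,0]
    - [0.1,-1,-0.5,0,0,0,0]
    - [0.1,-0.7,-0.5,0,0,0,0]
    - [0,0,-0.3,0,0,0,0]
    - [0,0,0,0,0,0,0]

```text
clock: 3.95
tool_pos: [0.5801, -0.1897, 0.1384]
orientation: [[-0.054, 0.999, -0.002], [0.999, 0.054, 0.002], [0.002, -0.002, -1.0]]
force: [-0.0, 1.0, 1.7]
finger_gap: 0.0855
```

```bash
python3 - <<'E'
from loc import *
o=env.get_obs();print(o['clock'],o['tool_pos'],o['orientation'])
a=snap('top','top1.png');b=snap('side','side1.png')
v=np.hstack([cv2.resize(a[110:310,230:430],(400,400)),cv2.resize(b[130:330,200:400],(400,400))])
cv2.imwrite('pics/g1.png',v[...,::-1])
E
```

```text
3.95 [ 0.5801 -0.1897  0.1384] [[-0.0537  0.9986 -0.002 ]
 [ 0.9986  0.0537  0.0019]
 [ 0.002  -0.0019 -1.    ]]
```

View pics/g1.png

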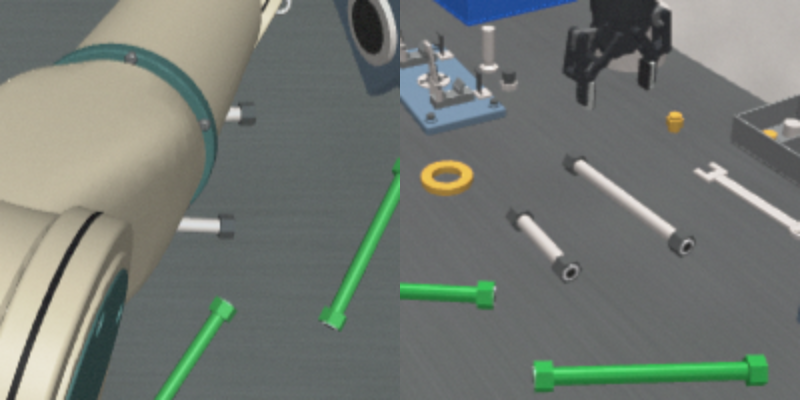

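Side view: gripper above the long tube's left half. The tube spans side (287,211) to (342,253). The top view is hidden by the arm. Shifting and descending.

>>> play_rows:
  plan:
    - [0.05,-0.65,-0.5,0,0,0,0]
    - [0,0,-0.7,0,0,0,0]
    - [0,0,-0.7,0,0,0,0]
    - [0,0,-0.7,0,0,0,0]
    - [0,0,-0.5,0,0,0,0]
    - [0,0,-0.2,0,0,0,0]
    - [0,0,0,0,0,0,0]

```text
clock: 4.92
tool_pos: [0.5829, -0.217, 0.0075]
orientation: [[-0.053, 0.999, 0.0], [0.999, 0.053, 0.0], [0.0, 0.0, -1.0]]
force: [0.4, -0.1, -0.3]
finger_gap: 0.0851
```

```bash
python3 - <<'E'
from loc import *
o=env.get_obs();print(o['clock'],o['tool_pos'],o['force'])
b=snap('side','side2.png')
cv2.imwrite('pics/g2.png',cv2.resize(b[150:300,220:420],None,fx=4,fy=4)[...,::-1])
E
```

```text
4.925 [ 0.5829 -0.217   0.0075] [ 0.3516 -0.0828 -0.3045]
```

View pics/g2.png

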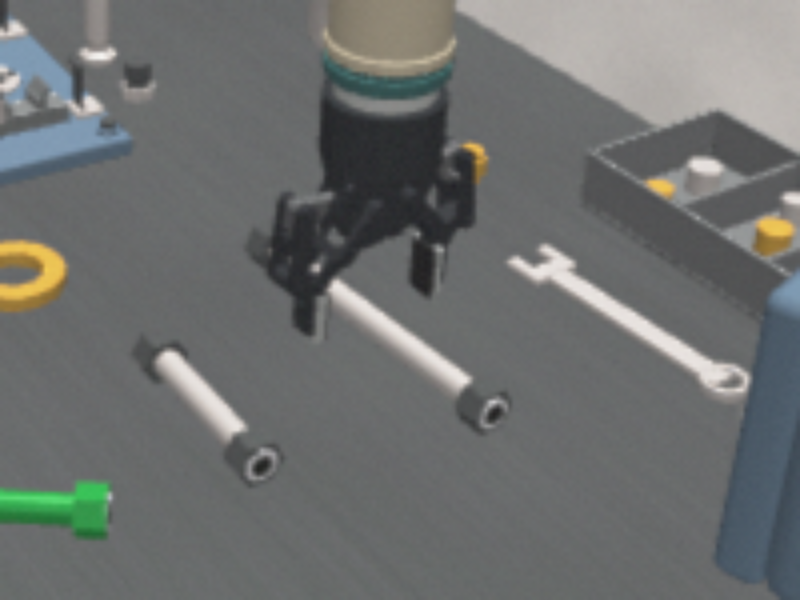

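Fingers straddle the tube at its middle (crop (367,312)). Lower slightly and close.

>>> play_rows:
  plan:
    - [0,0,-0.1,0,0,0,0.3]
    - [0,0,0,0,0,0,0.6]
    - [0,0,0,0,0,0,1]
    - [0,0,0,0,0,0,1]
    - [0,0,0,0,0,0,1]
    - [0,0,0,0,0,0,1]
    - [0,0,0,0,0,0,1]
  squeeze: 70

```text
clock: 5.85
tool_pos: [0.5834, -0.2174, 0.0039]
orientation: [[-0.053, 0.999, 0.001], [0.999, 0.053, -0.0], [-0.0, 0.001, -1.0]]
force: [0.4, 0.1, 6.0]
finger_gap: 0.0156
```

>>> play_rows:
  plan:
    - [0,0,0.5,0,0,0,1]
    - [0,0,1,0,0,0,1]
    - [0,0,1,0,0,0,1]
    - [0,0,1,0,0,0,1]
    - [0,0,1,0,0,0,1]
    - [0,0,0,0,0,0,1]

```text
clock: 6.6
tool_pos: [0.5841, -0.2182, 0.1869]
orientation: [[-0.053, 0.999, 0.006], [0.999, 0.053, -0.002], [-0.003, 0.006, -1.0]]
force: [0.7, 0.5, -4.0]
finger_gap: 0.0153
```

```bash
python3 - <<'E'
from loc import *
o=env.get_obs();print(o['clock'],o['tool_pos'],o['force'],o['ft_torque'],o['finger_gap'])
b=snap('side','side3.png')
cv2.imwrite('pics/g3.png',cv2.resize(b[90:240,230:430],None,fx=4,fy=4)[...,::-1])
E
```

```text
6.6 [ 0.5841 -0.2182  0.1869] [ 0.7246  0.521  -3.9866] [-0.0113 -0.0741  0.0349] 0.015318921800343083
```

View pics/g3.png

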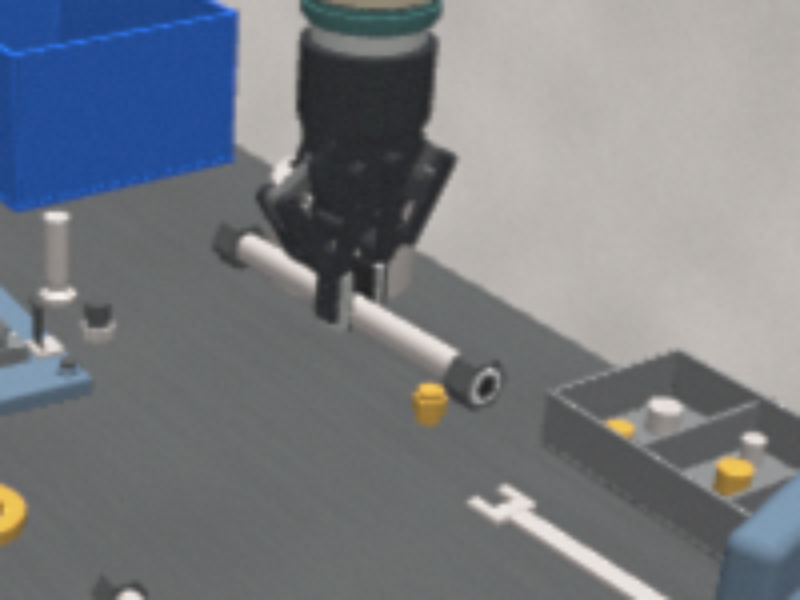

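Tube is lifted and level, nuts at crop (475,380) and (232,243). Carrying to above the base.

```bash
python3 - <<'E'
from loc import *
p=np.array([.5841,-.2182,.1965]); d=np.array([-.053,.9986,0])
for off in (-.006,-.003,0,.003,.006):
  print(off,proj('side',p+d*(off-.115)),proj('side',p+d*(off+.115)))
E
```

```text
-0.006 [352.9052 187.9434] [288.6732 150.2842]
-0.003 [351.9293 187.3713] [287.9568 149.8642]
0 [350.9577 186.8016] [287.2431 149.4458]
0.003 [349.9902 186.2344] [286.532  149.0289]
0.006 [349.027  185.6697] [285.8236 148.6135]
```

>>> play_rows:
  plan:
    - [-0.16,0.6,0,0,0,-0.1,1]
    - [-0.16,1,0,0,0,-0.1,1]
    - [-0.16,1,0,0,0,-0.1,1]
    - [-0.16,1,0,0,0,-0.1,1]
    - [-0.16,1,0,0,0,-0.1,1]
    - [-0.16,1,0,0,0,-0.1,1]
    - [-0.16,1,0,0,0,-0.1,1]
    - [-0.16,1,0,0,0,-0.1,1]

```text
clock: 7.65
tool_pos: [0.5293, 0.0878, 0.1814]
orientation: [[0.068, 0.998, -0.004], [0.998, -0.068, -0.001], [-0.001, -0.004, -1.0]]
force: [0.3, 0.6, -3.9]
finger_gap: 0.0154
```

>>> play_rows:
  plan:
    - [-0.16,1,0,0,0,-0.05,1]
    - [-0.16,1,0,0,0,0,1]
    - [-0.16,0.8,0,0,0,0,1]
    - [0,0,0,0,0,0,1]
    - [0,0,0,0,0,0,1]

```text
clock: 8.28
tool_pos: [0.5113, 0.1976, 0.182]
orientation: [[0.075, 0.997, -0.003], [0.997, -0.075, -0.002], [-0.002, -0.002, -1.0]]
force: [0.1, 0.2, -3.0]
finger_gap: 0.0153
```

```bash
python3 - <<'E'
from loc import *
o=env.get_obs();print(o['clock'],o['tool_pos'],o['orientation'],o['force'])
a=snap('top','top4.png');b=snap('side','side4.png')
cv2.imwrite('pics/g4.png',np.hstack([cv2.resize(a[110:260,60:210],(400,400)),cv2.resize(b[80:230,150:300],(400,400))])[...,::-1])
E
```

```text
8.275 [0.5113 0.1976 0.182 ] [[ 0.0749  0.9972 -0.0025]
 [ 0.9972 -0.0749 -0.0022]
 [-0.0023 -0.0023 -1.    ]] [ 0.1031  0.2334 -2.9521]
```

View pics/g4.png

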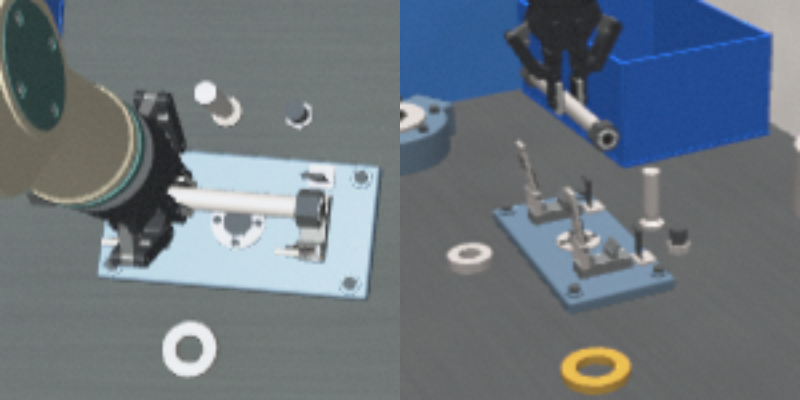

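Tube is above the base and parallel to it. The straps stand clear on the -x side. Descending partway.

>>> play_rows:
  plan:
    - [0.12,0.04,-0.5,0,0,0,1]
    - [0,0,-0.7,0,0,0,1]
    - [0,0,-0.7,0,0,0,1]
    - [0,0,-0.7,0,0,0,1]
    - [0,0,-0.4,0,0,0,1]
    - [0,0,0,0,0,0,1]

```text
clock: 9.12
tool_pos: [0.5164, 0.1996, 0.0618]
orientation: [[0.075, 0.997, -0.003], [0.997, -0.075, -0.001], [-0.001, -0.002, -1.0]]
force: [0.1, -1.1, -2.8]
finger_gap: 0.0155
```

```bash
python3 - <<'E'
from loc import *
o=env.get_obs();print(o['clock'],o['tool_pos'],o['orientation'][:,1],o['force'])
a=snap('top','top5.png');b=snap('side','side5.png')
cv2.imwrite('pics/g5.png',np.hstack([cv2.resize(a[150:230,80:210],(400,300)),cv2.resize(b[120:220,170:270],(400,400))[:300]])[...,::-1])
cv2.imwrite('pics/g5b.png',cv2.resize(b[120:210,170:290],None,fx=6,fy=6,interpolation=2)[...,::-1])
E
```

```text
9.125 [0.5164 0.1996 0.0618] [ 0.9972 -0.0753 -0.0025] [ 0.0817 -1.0639 -2.7727]
```

View pics/g5b.png

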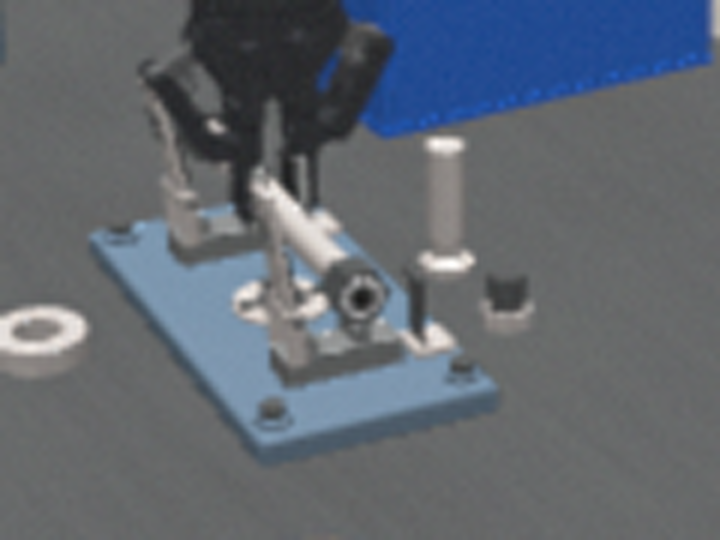

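View pics/g5.png

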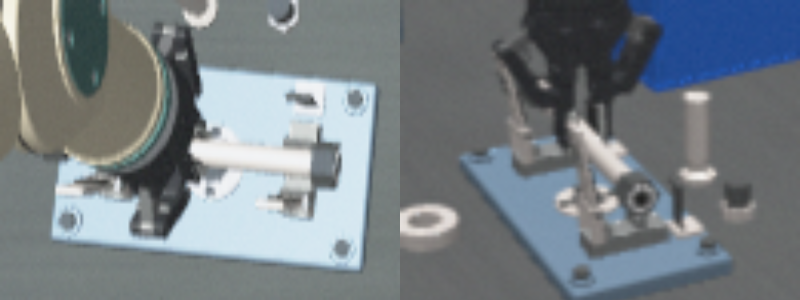

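The tube is over the saddle troughs, with the nut out beyond the saddle. Lowering slowly.

>>> play_rows:
  plan:
    - [0,0,-0.25,0,0,0,1]
    - [0,0,-0.2,0,0,0,1]
    - [0,0,-0.15,0,0,0,1]
    - [0,0,0,0,0,0,1]

```text
clock: 9.72
tool_pos: [0.5167, 0.2003, 0.0388]
orientation: [[0.075, 0.997, -0.001], [0.997, -0.075, -0.0], [-0.0, -0.001, -1.0]]
force: [-0.7, 0.1, -3.7]
finger_gap: 0.0155
```

>>> play_rows:
  plan:
    - [0,0,-0.08,0,0,0,1]
    - [0,0,-0.08,0,0,0,1]
    - [0,0,0,0,0,0,1]

```text
clock: 10.1
tool_pos: [0.5157, 0.2006, 0.0326]
orientation: [[0.074, 0.997, -0.003], [0.997, -0.074, 0.0], [-0.0, -0.003, -1.0]]
force: [-3.3, 0.1, -2.5]
finger_gap: 0.0157
```

>>> play_rows:
  plan:
    - [-0.05,0,0,0,0,0,1]
    - [0,0,-0.06,0,0,0,1]
    - [0,0,-0.04,0,0,0,1]
    - [0,0,0,0,0,0,1]

```text
clock: 10.6
tool_pos: [0.5154, 0.2004, 0.0303]
orientation: [[0.075, 0.997, 0.001], [0.997, -0.075, 0.001], [0.001, 0.001, -1.0]]
force: [-4.4, -0.4, 10.9]
finger_gap: 0.0153
```

>>> play_rows:
  plan:
    - [0,0,0.02,0,0,0,0.6]
    - [0,0,0,0,0,0,0.4]
    - [0,0,0,0,0,0,0.4]
    - [0,0,0.5,0,0,0,0.4]
    - [0,0,1,0,0,0,0.4]
    - [0,0,1,0,0,0,0.4]
    - [0,0,1,0,0,0,0.6]
    - [0,0,0.8,0,0,0,1]

```text
clock: 11.6
tool_pos: [0.5155, 0.2004, 0.2033]
orientation: [[0.075, 0.997, 0.001], [0.997, -0.075, 0.0], [0.001, 0.001, -1.0]]
force: [-0.0, 0.8, 0.2]
finger_gap: 0.0172
```

```bash
python3 - <<'E'
from loc import *
o=env.get_obs();print(o['clock'],o['tool_pos'],o['orientation'][:,1],o['force'])
a=snap('top','top6.png');b=snap('side','side6.png')
cv2.imwrite('pics/g6.png',cv2.resize(a[150:230,80:210],None,fx=6,fy=6,interpolation=2)[...,::-1])
cv2.imwrite('pics/g6b.png',cv2.resize(b[120:210,170:290],None,fx=6,fy=6,interpolation=2)[...,::-1])
for q in ['strap_left_pad','strap_right_pad','nose_left','nose_right']:
  for c in('top','side'): print(q,c,[(r['uv'],round(r['confidence'],2)) for r in env.landmark_of(c,q)[:2]])
E
```

```text
11.6 [0.5155 0.2004 0.2033] [ 0.9972 -0.0746  0.0014] [-0.0034  0.828   0.2203]
strap_left_pad top []
strap_left_pad side [([193.6, 142.5], 0.55), ([216.0, 161.5], 0.27)]
strap_right_pad top [([170.8, 206.1], 0.49)]
strap_right_pad side [([217.0, 158.9], 0.38)]
nose_left top [([120.3, 168.3], 0.75)]
nose_left side [([219.0, 146.2], 0.9)]
nose_right top [([120.2, 167.1], 0.62), ([179.9, 171.9], 0.57)]
nose_right side [([236.2, 166.2], 0.56)]
```

View pics/g6b.png

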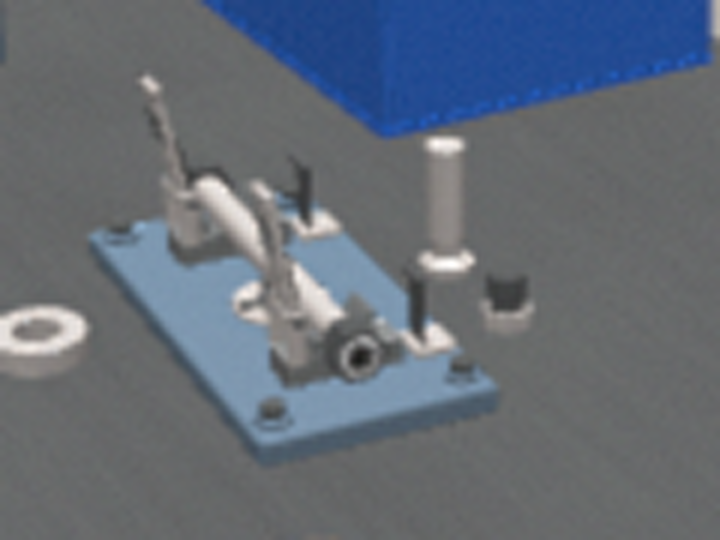

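View pics/g6.png

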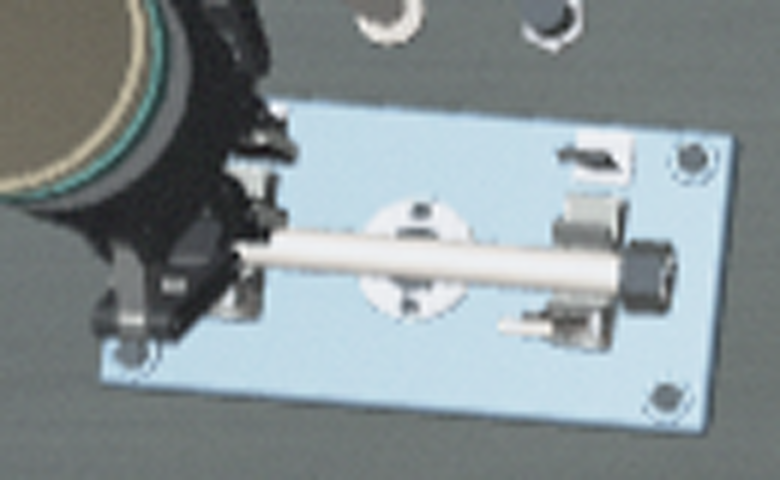

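The tube lies in both saddles and the nut shows beyond the right saddle. Next is the right strap: go behind it with closed fingers.

>>> play_rows:
  plan:
    - [-0.6,-0.6,0,0,0,0,1]
    - [-0.7,-0.6,0,0,0,0,1]
    - [-0.7,-0.55,0,0,0,0,1]
    - [0,0,-0.8,0,0,0,1]
    - [0,0,-0.9,0,0,0,1]
    - [0,0,-0.9,0,0,0,1]
    - [0,0,0,0,0,0,1]

```text
clock: 12.98
tool_pos: [0.4333, 0.1296, 0.0958]
orientation: [[0.075, 0.997, -0.005], [0.997, -0.075, -0.002], [-0.002, -0.005, -1.0]]
force: [-1.3, -0.2, 0.6]
finger_gap: 0.0001
```

```bash
cat > st.py <<'E'
from loc import *
import sys
o=env.get_obs();p=o['tool_pos'];d=p[:2]-[.515,.199];c,s=np.cos(-.075),np.sin(-.075)
print(o['clock'],'base mm',1000*np.array([c*d[0]+s*d[1],-s*d[0]+c*d[1],p[2]]),'F',o['force'],'gap',o['finger_gap'])
n=sys.argv[1]
a=snap('top','top%s.png'%n);b=snap('side','side%s.png'%n)
cv2.imwrite('pics/g%s.png'%n,np.hstack([cv2.resize(a[150:230,85:205],(400,400*80//120)).copy(), cv2.resize(b[120:200,170:290],(400,400*80//120))])[...,::-1])
cv2.imwrite('pics/s%s.png'%n,cv2.resize(b[115:205,170:290],None,fx=6,fy=6,interpolation=2)[...,::-1])
E
python3 st.py 7
```

```text
12.975 base mm [-76.314  -75.3006  95.8121] F [-1.3385 -0.1664  0.5609] gap 0.0001114136750810174
```

View pics/s7.png

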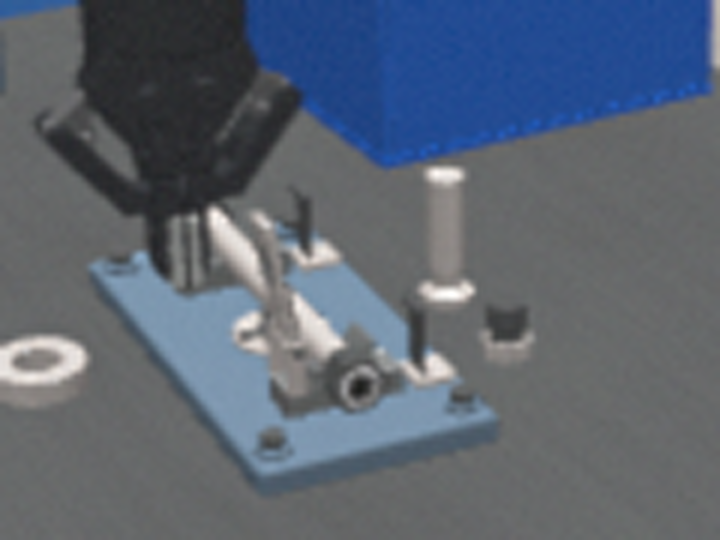

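Closed fingers stand behind the upright right strap. Pushing +x.

>>> play_rows:
  plan:
    - [0.5,-0.04,0.05,0,0,0,1]
    - [0.5,-0.04,0.05,0,0,0,1]
    - [0.4,-0.03,-0.05,0,0,0,1]
    - [0.3,-0.02,-0.15,0,0,0,1]
    - [0.15,-0.01,-0.1,0,0,0,1]
    - [0,0,0,0,0,0,1]

```text
clock: 13.82
tool_pos: [0.509, 0.1248, 0.0896]
orientation: [[0.075, 0.997, -0.0], [0.997, -0.075, -0.0], [-0.0, -0.0, -1.0]]
force: [-0.0, -0.3, 0.1]
finger_gap: -0.0001
```

```bash
python3 st.py 8
```

```text
13.825 base mm [ -0.4336 -74.4747  89.5968] F [-0.0075 -0.3203  0.109 ] gap -9.612446301754899e-05
```

View pics/s8.png

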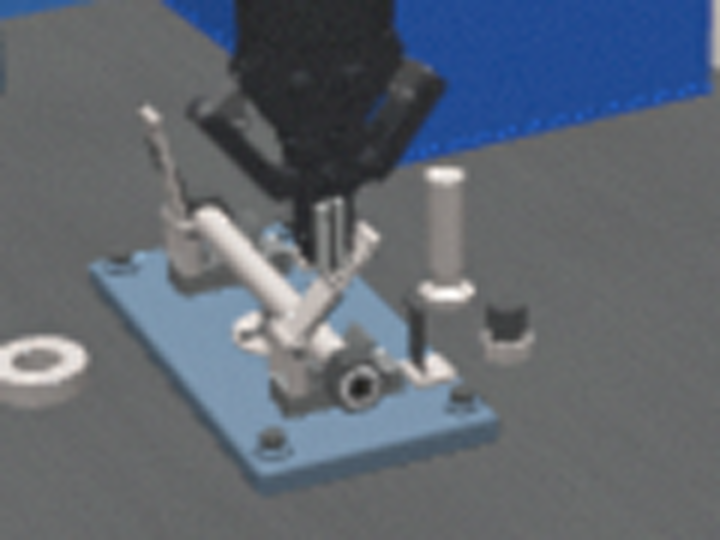

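The right strap is at about 0.8 rad, with the finger on its back. Pressing on down.

>>> play_rows:
  plan:
    - [0.14,-0.01,-0.22,0,0,0,1]
    - [0.12,-0.01,-0.27,0,0,0,1]
    - [0.1,-0.01,-0.15,0,0,0,1]
    - [0,0,0,0,0,0,1]

```text
clock: 14.42
tool_pos: [0.5232, 0.1234, 0.0633]
orientation: [[0.075, 0.997, -0.001], [0.997, -0.075, -0.0], [-0.0, -0.001, -1.0]]
force: [0.2, 0.7, -0.3]
finger_gap: -0.0001
```

>>> play_rows:
  plan:
    - [0.05,0,-0.07,0,0,0,1]
    - [0,0,-0.07,0,0,0,1]
    - [0,0,0,0,0,0,1]

```text
clock: 14.8
tool_pos: [0.5252, 0.1235, 0.0587]
orientation: [[0.075, 0.997, -0.0], [0.997, -0.075, 0.0], [0.0, -0.0, -1.0]]
force: [-1.3, -0.4, 0.6]
finger_gap: 0.0002
```

>>> play_rows:
  plan:
    - [0,0,-0.05,0,0,0,1]
    - [0,0,0,0,0,0,1]

```text
clock: 15.05
tool_pos: [0.5257, 0.1235, 0.0564]
orientation: [[0.075, 0.997, 0.0], [0.997, -0.075, -0.0], [-0.0, 0.0, -1.0]]
force: [-1.2, -0.4, 0.9]
finger_gap: -0.0001
```

```bash
python3 st.py 9
```

```text
15.05 base mm [ 16.3635 -74.4666  56.4114] F [-1.2208 -0.3778  0.9364] gap -5.695522329500609e-05
```

View pics/s9.png

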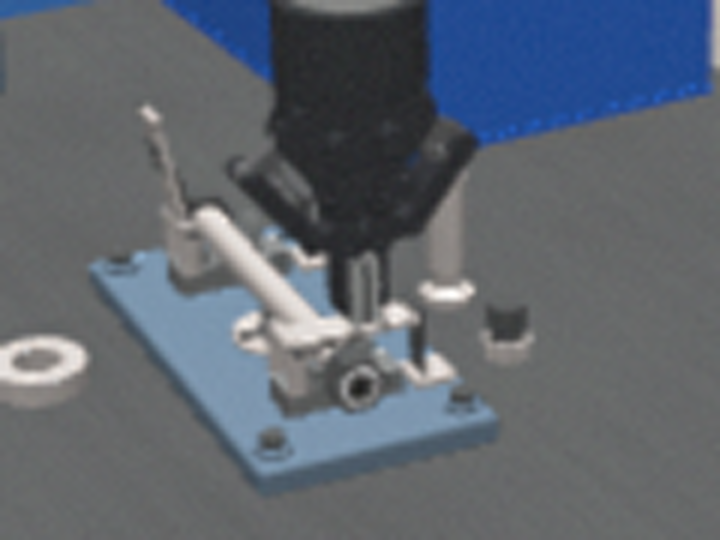

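The strap is nearly level, with its end at the catch. Continuing in small steps.

>>> play_rows:
  plan:
    - [0.04,0,-0.06,0,0,0,1]
    - [0,0,0,0,0,0,1]

```text
clock: 15.4
tool_pos: [0.5259, 0.1236, 0.0559]
orientation: [[0.075, 0.997, -0.002], [0.997, -0.075, 0.001], [0.001, -0.002, -1.0]]
force: [-6.0, 0.5, 21.3]
finger_gap: 0.0001
```

>>> play_rows:
  plan:
    - [0,0,-0.06,0,0,0,1]
    - [0,0,0,0,0,0,1]

```text
clock: 15.65
tool_pos: [0.526, 0.1237, 0.0552]
orientation: [[0.075, 0.997, -0.002], [0.997, -0.075, 0.002], [0.002, -0.002, -1.0]]
force: [-10.3, -1.0, 38.5]
finger_gap: -0.0002
```

>>> play_rows:
  plan:
    - [0,0,0.3,0,0,0,1]
    - [0,0,0.8,0,0,0,1]
    - [0,0,1,0,0,0,1]
    - [0,0,1,0,0,0,1]
    - [0,0,0.7,0,0,0,1]
    - [0,0,0,0,0,0,1]

```text
clock: 16.4
tool_pos: [0.5288, 0.1239, 0.2058]
orientation: [[0.074, 0.997, 0.005], [0.997, -0.074, 0.001], [0.002, 0.005, -1.0]]
force: [0.4, 0.4, 1.3]
finger_gap: 0.0001
```

```bash
python3 st.py 10
```

```text
16.4 base mm [ 19.3726 -73.8133 205.7596] F [0.4212 0.3708 1.2959] gap 0.00010686495346031058
```

View pics/s10.png

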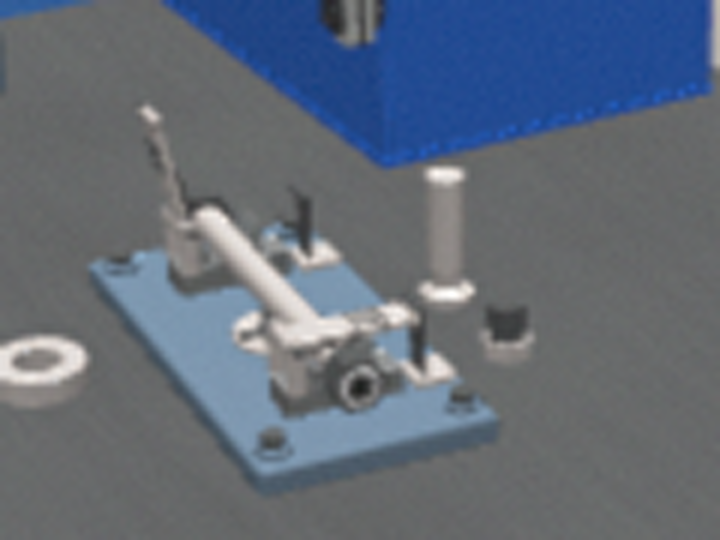

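The right strap stays shut on its own under the catch. Same for the left strap.

>>> play_rows:
  plan:
    - [-0.5,0.95,0,0,0,0,1]
    - [-0.53,1,0,0,0,0,1]
    - [-0.53,1,0,0,0,0,1]
    - [-0.53,0.95,0,0,0,0,1]
    - [0,0,-0.8,0,0,0,1]
    - [0,0,-1,0,0,0,1]
    - [0,0,-0.9,0,0,0,1]
    - [0,0,0,0,0,0,1]

```text
clock: 17.5
tool_pos: [0.4409, 0.278, 0.0926]
orientation: [[0.075, 0.997, -0.007], [0.997, -0.075, -0.004], [-0.005, -0.006, -1.0]]
force: [-0.7, -0.3, 0.1]
finger_gap: 0.0002
```

```bash
python3 st.py 11
```

```text
17.5 base mm [-79.8017  73.1998  92.5587] F [-0.7463 -0.3283  0.0556] gap 0.00016645904803928518
```

View pics/s11.png

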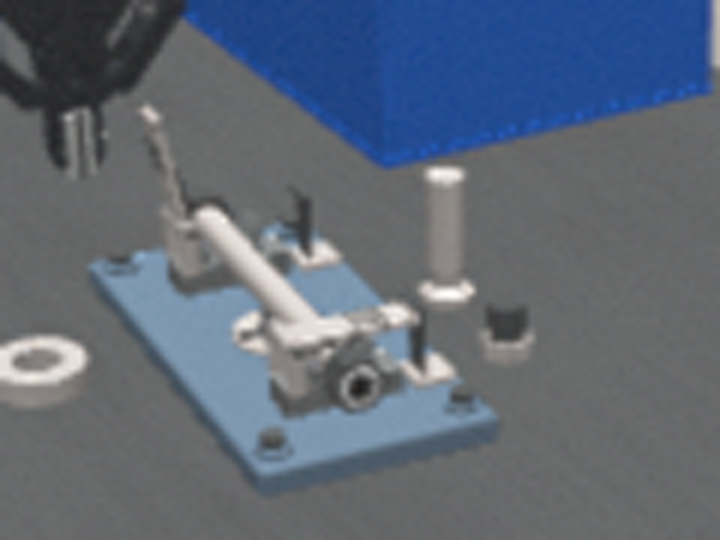

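Finger is behind the left strap with clearance. Push.

>>> play_rows:
  plan:
    - [0.55,0.0,0.09,0,0,0,1]
    - [0.55,-0.04,0.09,0,0,0,1]
    - [0.4,-0.03,-0.05,0,0,0,1]
    - [0.3,-0.02,-0.15,0,0,0,1]
    - [0.15,-0.01,-0.1,0,0,0,1]
    - [0,0,0,0,0,0,1]

```text
clock: 18.35
tool_pos: [0.5211, 0.2753, 0.0902]
orientation: [[0.075, 0.997, -0.001], [0.997, -0.075, -0.001], [-0.001, -0.001, -1.0]]
force: [-0.4, 0.6, 0.1]
finger_gap: -0.0004
```

```bash
python3 st.py 12
```

```text
18.35 base mm [ 0.3764 76.5617 90.2397] F [-0.4348  0.577   0.0857] gap -0.00039790726563458396
```

View pics/s12.png

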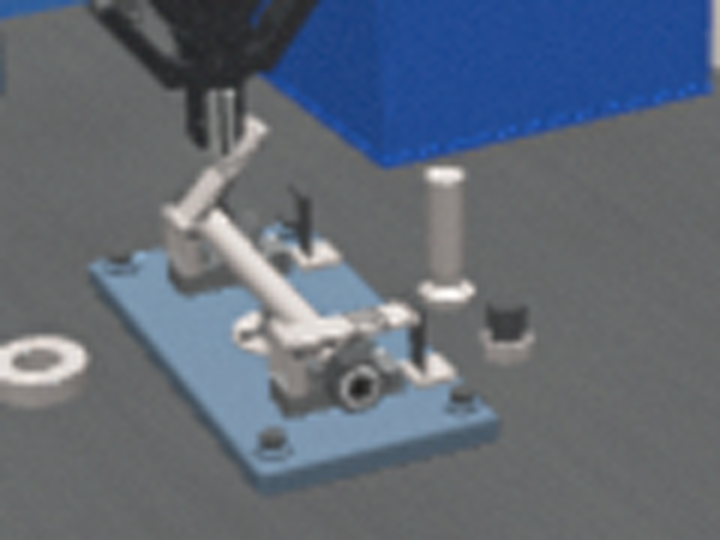

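The left strap follows, at about 0.8 rad. Press down as before.

>>> play_rows:
  plan:
    - [0.14,-0.03,-0.22,0,0,0,1]
    - [0.12,-0.02,-0.27,0,0,0,1]
    - [0.1,-0.01,-0.17,0,0,0,1]
    - [0,0,0,0,0,0,1]

```text
clock: 18.95
tool_pos: [0.5357, 0.2728, 0.0636]
orientation: [[0.075, 0.997, -0.001], [0.997, -0.075, -0.001], [-0.001, -0.001, -1.0]]
force: [0.2, -0.9, -0.6]
finger_gap: 0.0003
```

>>> play_rows:
  plan:
    - [0.07,0,-0.07,0,0,0,1]
    - [0,0,-0.07,0,0,0,1]
    - [0,0,-0.05,0,0,0,1]
    - [0,0,0,0,0,0,1]

```text
clock: 19.45
tool_pos: [0.539, 0.2732, 0.0569]
orientation: [[0.074, 0.997, 0.001], [0.997, -0.074, 0.0], [0.0, 0.001, -1.0]]
force: [-0.2, 0.2, 0.3]
finger_gap: 0.0003
```

>>> play_rows:
  plan:
    - [0,0,-0.05,0,0,0,1]
    - [0,0,0,0,0,0,1]

```text
clock: 19.7
tool_pos: [0.5393, 0.2733, 0.0562]
orientation: [[0.075, 0.997, 0.001], [0.997, -0.075, 0.001], [0.001, 0.001, -1.0]]
force: [-1.5, -0.5, 9.9]
finger_gap: -0.0001
```

>>> play_rows:
  plan:
    - [0,0,-0.06,0,0,0,1]
    - [0,0,-0.04,0,0,0,1]
    - [0,0,0,0,0,0,1]

```text
clock: 20.08
tool_pos: [0.5394, 0.2734, 0.0553]
orientation: [[0.075, 0.997, 0.001], [0.997, -0.075, 0.002], [0.002, 0.001, -1.0]]
force: [-8.0, -3.0, 33.8]
finger_gap: -0.0002
```

>>> play_rows:
  plan:
    - [0,0,0.3,0,0,0,1]
    - [0,0,0.8,0,0,0,1]
    - [0,0,1,0,0,0,1]
    - [0,0,1,0,0,0,1]
    - [-0.3,0.5,1,0,0,0,1]
    - [-0.5,1,0,0,0,0,1]
    - [-0.5,1,0,0,0,0,1]
    - [-0.5,1,0,0,0,0,1]

```text
clock: 21.08
tool_pos: [0.4662, 0.4145, 0.215]
orientation: [[0.075, 0.997, 0.001], [0.997, -0.075, 0.0], [0.0, 0.001, -1.0]]
force: [0.4, -0.2, 0.7]
finger_gap: 0.0001
```

>>> play_rows:
  plan:
    - [-0.5,1,0,0,0,0,1]
    - [-0.5,1,0,0,0,0,1]
    - [-0.5,1,0,0,0,0,1]
    - [-0.5,1,0,0,0,0,1]
    - [0,0,0,0,0,0,1]
    - [0,0,0,0,0,0,1]

```text
clock: 21.82
tool_pos: [0.3871, 0.5725, 0.2145]
orientation: [[0.075, 0.997, 0.001], [0.997, -0.075, -0.001], [-0.001, 0.001, -1.0]]
force: [0.2, -0.0, 0.3]
finger_gap: -0.0002
```

```bash
python3 st.py 13; python3 -c "
import cv2
a=cv2.imread('pics/top13.png');cv2.imwrite('pics/t13.png',cv2.resize(a[150:235,80:210],None,fx=6,fy=6,interpolation=2))"
```

```text
21.825 base mm [-155.5007  362.8883  214.495 ] F [ 0.2225 -0.0242  0.3471] gap -0.0001547735549933343
```

View pics/s13.png

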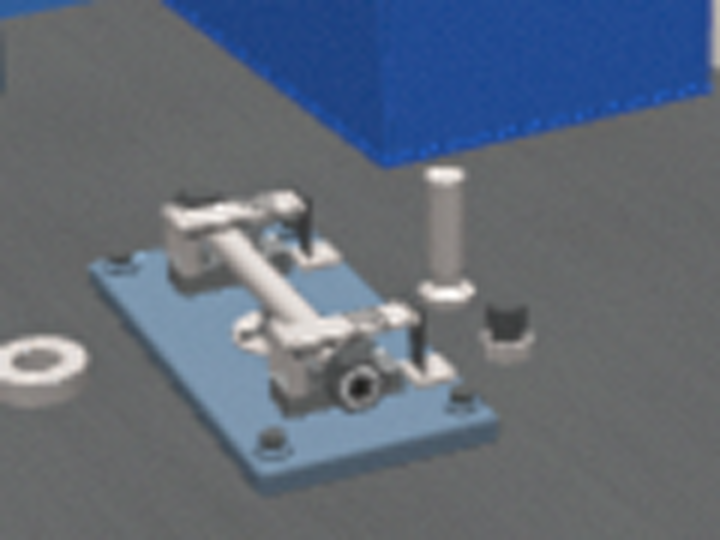

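View pics/t13.png

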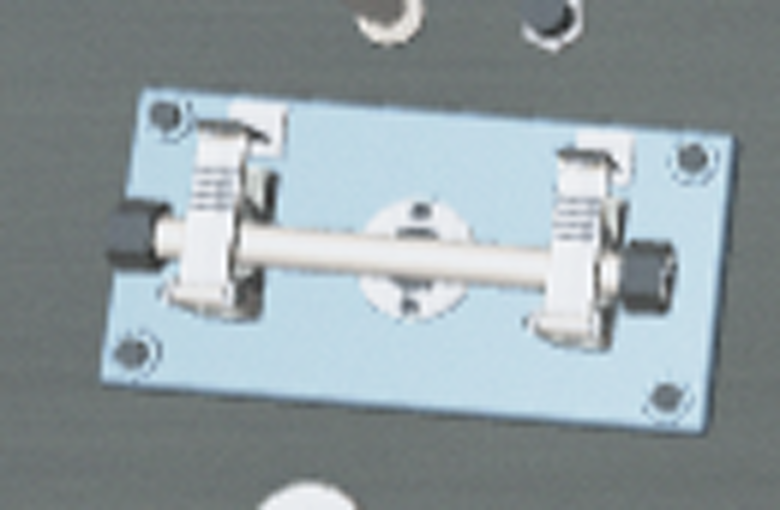

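View pics/top13.png

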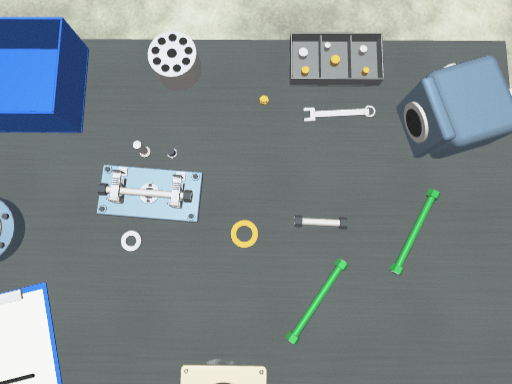

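Both straps are level under their catches. The nuts are outside both saddles, at top (103,189) and (188,196), and the other parts look unmoved. Opening the empty gripper, then handing in.

>>> play_rows:
  plan:
    - [0,0,0,0,0,0,0]
    - [0,0,0,0,0,0,0]
    - [0,0,0,0,0,0,0]
    - [0,0,0,0,0,0,0]

```text
clock: 22.42
tool_pos: [0.3867, 0.5731, 0.215]
orientation: [[0.075, 0.997, -0.0], [0.997, -0.075, 0.0], [0.0, -0.0, -1.0]]
force: [0.3, -0.0, -0.1]
finger_gap: 0.0723
```

```bash
python3 -c "
from bench import env
print(env.finish_job())"
```

```text
the job is handed in; nothing more can be done
None
```

I laid the long steel tube in both saddles with a nut out beyond each, then pressed the right strap and after it the left until they latched. The job was handed in at about 22.4 s, with the arm well clear and the gripper open and empty.

**Last checks:** the final pictures show both straps level and staying shut after release. The short tube and the other parts look unmoved. The highest force I read was about 38 N at the wrist, while the fingertips pressed the straps onto their stops.

**Disagreements:**
- The trained network and the plate outline differed by up to about 6 mm on the base's x position. I settled it from the contact force as the tube went into the saddles.
- The finger opening read about 15.5 mm on the 18 mm tube, though the grip held.

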